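# Square up the crispbread and put its cover on

### The arm

A 6-joint arm with a two-finger parallel gripper is mounted at the origin on a cart in front of the work surface, level with it; the furniture and walls round the work are solid. World frame = base frame: x ahead of the robot, y to its left, z up, the work surface at z = 0. Lengths are in m, angles in degrees, forces in N, time in s.
With the tool pointing down it reaches from about 0.375 to 0.9 m from the base axis. Payload 3.1 kg.
Tool frame: the origin (TCP) lies between the finger pads; the fingertips stand 11 mm ahead of it and the grasp point (between the pads) lies 8 mm behind it; z points along the fingers, y is the line along which they close (so a half turn about z gives the same grasp; the last joint's range is limited). The gripper opens to 87 mm and grips with 3 to 60 N. Pads are 19 mm wide; open, the fingers measure 117 mm over their backs; the gripper's body (75 mm by 190 mm) begins 51 mm behind the grasp point.
Start: joints at [-82.592, 30.224, 82.088, -0, 67.689, -10.227], TCP at [0.189, -0.596, 0.234] pointing down, gripper open.
Joint ranges: [-176.69, 176.69], [-43.24, 126.21], [12.49, 139.97], [-82, 262], [0, 151.66], [-163.58, 163.58]. Speed limits (degrees/s): [159.86, 159.86, 180, 180, 180, 180].

### API

Orientations are given as a 3x3 rotation matrix whose columns are the frame's x, y, z axes.
In Python, from rig import bot, viewer, workorder, models gives the robot as it stands.
- The arm moves only by the shell command python3 -m jog 'ROWS'. ROWS is JSON, a list of rows, each a list of 7 numbers: the opening, from 0 (shut) to 1 (fully open), then the shift along the tool's x, y, z in m, then the turn, a rotation vector about the tool's x, y, z in degrees. In form: [[claw, x, y, z, ax, ay, az], ...]. A call has 1 to 20 rows; each row is the pose to reach, as a shift and turn from the pose commanded when the call began, along the tool's axes at that moment; what a row does not reach only later rows make up. A row lasts 1/8 s, in which the tool goes at most 62.5 mm and 10.7 degrees, less where a joint would pass 70% of its speed; a pose out of reach is approached as far as the arm can. A call with a gripper value outside its range is refused whole. The fingers move at their own pace and stop on an object; the grip force is fixed at half the most. Time passes only in rows, so rows that repeat a pose let the fingers close. It gives the time, the measured TCP pose, the force, the opening and the grip force at its end, in the units of the state.
- bot.read_state(): the state, without advancing time (a new reading comes with each control period).
- viewer.capture(name): name is "scene" or "top"; returns (picture, depth): 480x640x3 uint8, blue, green, red; 480x640 float32, m along the optical axis (not along the pixel's ray), 0 where there is no reading.
- viewer.camera_info(name): a dict with "fx", "fy", "cx", "cy" (pixels), "world_to_cam" (4x4, takes a point from world to camera coordinates). Camera axes: x right, y down, z forward; pixel columns grow to the right and rows downward; lengths in m; the calibration is good to about 2 mm. A picture is of the moment at which its call begins. camera_info takes no time and is no camera call.
- workorder.hand_in(): hands the job in; it is judged then, once.
Trained networks look in the newest picture that a camera, given by its name, has taken for a name from the list of things; names that differ only in an ending like _2 or _b are one class to them, and where a whole thing is asked for, a point or a joint stands for the part that bears it (a point fixed in the world has none). Each returns a list of dicts, best first, with "p" (0 to 1); they miss things now and then, are a little off and sometimes report something else, mostly with a low value. They report only what shows in the picture. A call takes as long as a camera call.
- models.outline_of(camera, thing): "mask" (480x640 bool, what is visible of it).
- models.tip_of(camera, thing): "xyz" ([x, y, z] in m, in world coordinates, good to about 4 mm: a listed point, or the origin of a listed thing).
The state is a dict: "time_s": time; "joint_positions": joint angles; "qvel": joint speeds; "tau": joint torques, N m; "position": TCP position; "tcp_rot": TCP orientation; "force": force on the tool from outside, world axes, zero at the start; "moment": the same for the moment, N m; "opening": opening from 0.0 (shut) to 1.0 (fully open); "grasp_force": force on a finger pad.
Only numpy, scipy, OpenCV 4.12 (cv2) and the standard library are available. Lean on these libraries where they do the work, as an engineer would, in place of code of your own. Each camera call takes 0.05 s, during which the arm holds its last target. There are 200 camera calls.

### The job

The four slices of crispbread have slid askew on their serving board, so its cover will not go on. Gently tap their edges from the two open sides until the stack is flush and lies against both upright rails of the board's corner guide; then put the stoneware cover over stack and rails, its rim fully down on the board, and let go. Leave the jam jar, mug and lemon where they are.

Things in the scene. Friction and masses are not known exactly. Their poses are not given: they have to be found in the camera images.
- board: Dark wooden serving board, 196 mm (its x) x 180 mm (y), rim top 11 mm above the worktop. In its middle a raised step 116 (x) x 102 mm (y), top 16 mm up, carries the stack. Along the step's +x and +y sides stand two steel rails, 5 mm thick, 34 mm high over the step, that form a corner guide; their inner faces are at x = +53 mm and y = +46 mm. Origin: centre of its underside.
- stack_place (a point): Point of the board, on top of the step: where the centre of the lowest slice's underside is when it lies against both rails; board x = -2 mm, y = -2 mm, z = 16 mm.
- cover: Grey stoneware cover, a box open below: outside 138 (its x) x 124 (y) x 59 mm high, inside 128 x 114 x 53 mm, about 0.4 kg. Along the middle of its top a wooden bar handle, 70 mm (x) by 18 mm (y), 62 to 84 mm above the rim. Origin: centre of its underside (rim level). Seated, it is centred on the board, rim 11 mm up around step and rails, x along the board's x (either way).
- cover_handle (a point): Centre of the cover's bar handle, 73 mm above the rim.
- slice_1: Slice of crispbread, the lowest of four in the stack on the board. A flat rigid plate 110 mm (its x) by 96 mm (its y) by 9 mm thick, 30 g; origin in the centre of its underside, z up.
- slice_2: Slice of crispbread, second from below. A flat rigid plate 110 mm (its x) by 96 mm (its y) by 9 mm thick, 30 g; origin in the centre of its underside, z up.
- slice_3: Slice of crispbread, third from below. A flat rigid plate 110 mm (its x) by 96 mm (its y) by 9 mm thick, 30 g; origin in the centre of its underside, z up.
- slice_4: Slice of crispbread, the uppermost; its top is 36 mm above the step. A flat rigid plate 110 mm (its x) by 96 mm (its y) by 9 mm thick, 30 g; origin in the centre of its underside, z up.
- jam_jar: Bystander: jam jar, 65 mm across, 96 mm high, on the left of the worktop; origin at the centre of its base.
- mug: Bystander: dark green mug, 86 mm across (125 mm with handle), 96 mm high, at the left; origin at the centre of its base.
- lemon: Bystander: lemon, 83 x 58 x 58 mm, at the right; origin at its underside.

How it is judged (in metres and radians):
On the way, in this order (a step that is already met when the one before it is completed fails the run):
1. the four slices lie flush on one another, against both rails (within 4.5 mm, 0.06 rad), before the cover goes on (x of slice_1 in the frame of stack_place between -0.0045 and 0.0045 m and y of slice_1 in the frame of stack_place between -0.0045 and 0.0045 m and angle between the x axis of each of slice_1, slice_2, slice_3, slice_4 and the x axis of board, either way round below 0.06 rad and z of slice_1 in the frame of stack_place between -0.003 and 0.003 m and x of slice_2 in the frame of stack_place between -0.0045 and 0.0045 m and y of slice_2 in the frame of stack_place between -0.0045 and 0.0045 m and z of slice_2 in the frame of stack_place between 0.006 and 0.012 m and x of slice_3 in the frame of stack_place between -0.0045 and 0.0045 m and y of slice_3 in the frame of stack_place between -0.0045 and 0.0045 m and z of slice_3 in the frame of stack_place between 0.015 and 0.021 m and x of slice_4 in the frame of stack_place between -0.0045 and 0.0045 m and y of slice_4 in the frame of stack_place between -0.0045 and 0.0045 m and z of slice_4 in the frame of stack_place between 0.024 and 0.03 m), for 0.3 s.
2. the cover's rim is down on the board around the step (z of cover in the frame of board between 0.008 and 0.0135 m and x of cover in the frame of board between -0.009 and 0.009 m and y of cover in the frame of board between -0.009 and 0.009 m), for 0.2 s.
At the end, for the whole second after the job is handed in: The slices lie stacked against both rails, each within 4.5 mm of its place and 0.06 rad of the board's direction; the cover stands over stack and rails, rim down on the board (within 2.5 mm), upright and centred (within 9 mm, 0.12 rad); all is at rest, released (all of step 1 and all of step 2 and angle between the x axis of cover and the x axis of board, either way round below 0.12 rad and angle between each of cover, board's own z axis and vertical below 0.04 rad and linear speed of each of cover, board below 0.01 m/s); the robot touches nothing.
It fails at once if the jam_jar is pushed more than 30 mm from its place (distance of jam_jar from where it was at the start of the episode above 0.03 m).
It fails at once if the mug is pushed more than 30 mm from its place (distance of mug from where it was at the start of the episode above 0.03 m).
It fails at once if the lemon is pushed more than 30 mm from its place (distance of lemon from where it was at the start of the episode above 0.03 m).
It fails at once if the crispbread is struck hard (a finger presses a slice with more than 25 N) (contact force between the fingers and slice_1 above 25 N or contact force between the fingers and slice_2 above 25 N or contact force between the fingers and slice_3 above 25 N or contact force between the fingers and slice_4 above 25 N).
It also fails if it takes over 72 s, if anything falls off the work surface, if the arm or the gripper's body presses on something with over 40 N, if the wrist force passes 120 N, or if a joint passes its speed limit or range.

## Working session

There is one attempt and no reset: what is moved stays moved. The work goes in short steps, Python scripts to look and compute and a shell command to move; the robot and the scene stay as the last step left them, time stands still between calls to the robot, and variables do not carry over. Pictures are saved under pics/ and viewed, at most 10 in all, crops included, and the job is handed in when it is done.

```bash
mkdir -p pics; ls
cat > h.py <<'E'
import numpy as np, cv2
from rig import bot, viewer, workorder, models
def cloud(cam,d):
    c=viewer.camera_info(cam); v,u=np.mgrid[0:480,0:640]
    p=np.stack([(u-c['cx'])/c['fx']*d,(v-c['cy'])/c['fy']*d,d],-1)
    T=np.linalg.inv(c['world_to_cam']); return p@T[:3,:3].T+T[:3,3]
def pix(cam,p):
    c=viewer.camera_info(cam);q=np.array(c['world_to_cam'])@np.r_[p,1]
    return c['fx']*q[0]/q[2]+c['cx'],c['fy']*q[1]/q[2]+c['cy']
E
python3 - <<'E'
from h import *
for c in ['top','scene']:
    p,d=viewer.capture(c); cv2.imwrite(f'pics/{c}0.png',p)
    np.save(f'{c}0.npy',cloud(c,d))
    for t in ['board','stack_place','cover','cover_handle','slice_1','jam_jar','mug','lemon']:
        print(c,t,[(np.round(r['xyz'],3).tolist(),round(r['p'],2)) for r in models.tip_of(c,t)])
print(bot.read_state())
E
```

```text
pics
top board []
top stack_place [([0.514, 0.154, -0.001], 0.59)]
top cover [([0.515, 0.154, -0.004], 0.94)]
top cover_handle [([0.518, 0.155, 0.068], 0.8)]
top slice_1 [([0.505, -0.148, 0.042], 0.96)]
top jam_jar [([0.407, 0.373, 0.0], 0.6)]
top mug [([0.562, 0.364, -0.0], 0.9)]
top lemon []
scene board []
scene stack_place []
scene cover [([0.514, 0.155, 0.001], 0.75)]
scene cover_handle [([0.517, 0.152, 0.071], 0.87)]
scene slice_1 []
scene jam_jar [([0.408, 0.374, 0.002], 0.89)]
scene mug [([0.567, 0.37, -0.002], 0.81)]
scene lemon [([0.415, -0.372, -0.001], 0.93)]
{'time_s': 0.9, 'joint_positions': array([-8.25905157e+01,  3.02216785e+01,  8.20881581e+01,  1.73084997e-03,
        6.76887543e+01, -1.02279075e+01]), 'qvel': array([ 7.80234108e-06,  7.78373910e-03, -1.57165327e-02,  1.91347109e-02,
        1.35776793e-01, -2.84692146e-02]), 'tau': array([ 5.39218036e-04, -4.39995539e+01, -1.76990533e+01,  6.33342471e-02,
        5.03360352e-02, -3.12619443e-05]), 'position': array([ 0.18939673, -0.595589  ,  0.23356545]), 'tcp_rot': array([[ 9.52996609e-01,  3.02980960e-01,  3.08856806e-05],
       [ 3.02980960e-01, -9.52996609e-01, -2.07843248e-05],
       [ 2.31366942e-05,  2.91651642e-05, -9.99999999e-01]]), 'force': array([-0.42722714, -0.33528896,  0.36027752]), 'moment': array([ 0.00857433, -0.00698066,  0.03363437]), 'grasp_force': 0.0, 'opening': 1.0025245684797197}
```

View pics/top0.png

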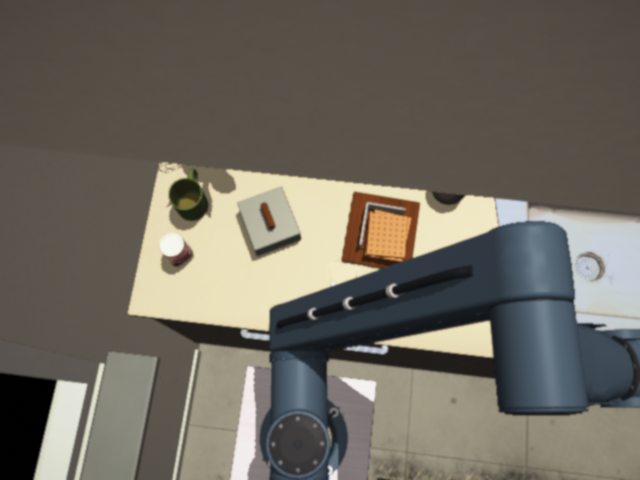

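View pics/scene0.png

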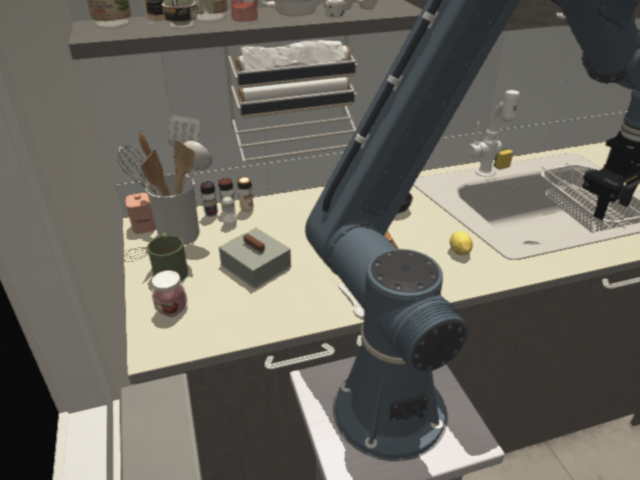

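The top view shows the board at about (382,232) px, with rails on its upper (+x) and left (+y) sides. The cover is at (268,220), jar and mug are on the left, and the lemon is hidden by the arm. Next I'll measure the board, slices and cover from depth.

Run:
```python
from h import *
P=np.load('top0.npy'); im=cv2.imread('pics/top0.png')
c=viewer.camera_info('top'); print(c['fx'],np.round(c['world_to_cam'],3).tolist())
x,y,z=P[...,0],P[...,1],P[...,2]
def rect(m,n):
    m=m.astype(np.uint8)
    k,l,s,ce=cv2.connectedComponentsWithStats(m)
    i=1+s[1:,4].argmax(); q=P[l==i]
    r=cv2.minAreaRect(q[:,:2].astype(np.float32)*1000); print(n,len(q),np.round(r[0],1),np.round(r[1],1),round(r[2],1),'z',np.median(q[:,2]).round(4))
R=(y<-0.02)&(y>-0.3)&(x>0.38)&(x<0.68)
rect(R&(z>0.006)&(z<0.3),'board all')
rect(R&(z>0.046)&(z<0.06),'z46-60')
rect(R&(z>0.02)&(z<0.06),'stack')
C=(y>0.03)&(y<0.28)&(x>0.38)&(x<0.66)
rect(C&(z>0.05)&(z<0.065),'cover top'); rect(C&(z>0.07)&(z<0.1),'handle')
rect((P[...,2]>-.02)&(z<0.02)&(x>.2)&(x<1),'table')
for zl in [(.005,.0135),(.0135,.02),(.02,.03),(.03,.04),(.04,.048),(.048,.056),(.056,.07)]: print(zl,(R&(z>zl[0])&(z<zl[1])).sum())
cr=cv2.resize(im[180:280,325:435],None,fx=6,fy=6,interpolation=cv2.INTER_CUBIC); cv2.imwrite('pics/crop0.png',cr[:600])
```

```text
593.668520138482 [[0.117, -0.993, -0.006, -0.039], [-0.952, -0.11, -0.284, 0.47], [0.281, 0.039, -0.959, 1.411], [0.0, 0.0, 0.0, 1.0]]
board all 4497 [ 526.6 -141.2] [181.5 203.5] 86.5 z 0.018
z46-60 1526 [ 503.3 -152.1] [113.2  97.6] 1.1 z 0.0513
stack 2191 [ 513.8 -148.5] [119.9 142.3] 86.3 z 0.0499
cover top 2292 [513.4 150.5] [140.8 123.8] 28.2 z 0.058
handle 194 [514.8 151.2] [71.9 18. ] 28.3 z 0.0816
table 32251 [430.2 -21.7] [ 458.4 1004.3] 0.1 z -0.0003
(0.005, 0.0135) 2127
(0.0135, 0.02) 528
(0.02, 0.03) 137
(0.03, 0.04) 210
(0.04, 0.048) 456
(0.048, 0.056) 1353
(0.056, 0.07) 99
```

View pics/crop0.png

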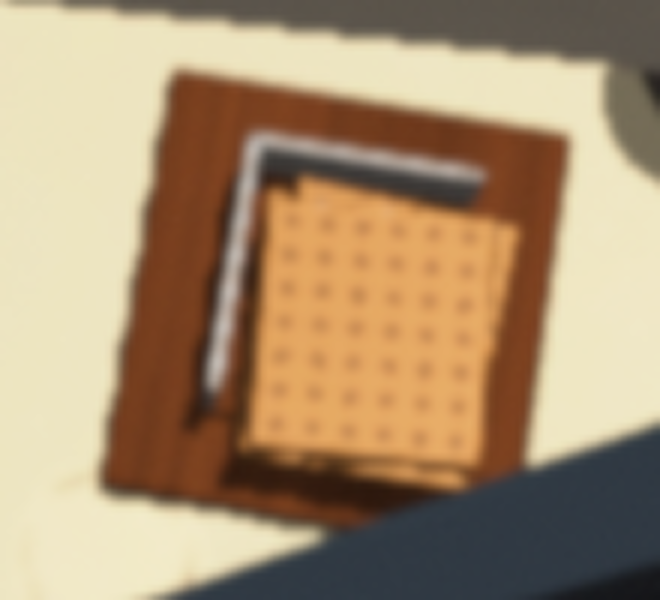

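The crop shows the rail corner at upper left, with the slices shifted away and slightly turned, and the arm hiding only the board's lower-right corner. I'll fit the board edges precisely.

```bash
cat > fit.py <<'E'
from h import *
from scipy.optimize import least_squares
def ray(cam,u,v,z):
    c=viewer.camera_info(cam);T=np.linalg.inv(c['world_to_cam'])
    d=np.stack([(u-c['cx'])/c['fx'],(v-c['cy'])/c['fy'],np.ones_like(u,float)],-1)@T[:3,:3].T
    return T[:3,3]+d*((z-T[2,3])/d[...,2])[...,None]
def fitboard(im,g=(0.522,-0.141,-0.06),zlo=0.0):
    """board from the red/yellow brightness edges along the four sides, sampled along the side normals"""
    gr=cv2.GaussianBlur(im,(0,0),0.8)[...,1].astype(np.float32)
    g=np.array(g,float)
    for it in range(4):
        pts=[];
        ca,sa=np.cos(g[2]),np.sin(g[2]);Rm=np.array([[ca,-sa],[sa,ca]])
        for nx,ny,h,L in [(1,0,.098,.08),(-1,0,.098,.08),(0,1,.09,.088),(0,-1,.09,.088)]:
            for s in np.linspace(-L,L,50):
                o=np.arange(-.02 if it==0 else -.012,.0201 if it==0 else .0121,.0005)
                b=np.outer(h+o,[nx,ny])+s*np.array([-ny,nx])
                w=b@Rm.T+g[:2]
                uv=np.array([pix('top',[*q,.011]) for q in w],np.float32)
                pr=cv2.remap(gr,uv[:,0],uv[:,1],cv2.INTER_LINEAR).ravel() if 0 else cv2.remap(gr,uv[None,:,0],uv[None,:,1],cv2.INTER_LINEAR).ravel()
                gd=pr[4:]-pr[:-4]; i=gd.argmax()
                if gd[i]>30 and pr[max(i-2,0)]<95 and pr[min(i+6,len(pr)-1)]>110: pts.append((*w[i+2],nx,ny,h))
        A=np.array(pts)
        def f(p):
            c,s=np.cos(p[2]),np.sin(p[2]);d=A[:,:2]-p[:2]
            bx=d@[c,s];by=d@[-s,c]
            return bx*A[:,2]+by*A[:,3]-A[:,4]
        r=least_squares(f,g,loss='soft_l1',f_scale=.001);g=r.x
    res=f(g)
    print('board',np.round(g[:2],4),'yaw deg',np.rad2deg(g[2]).round(2),[(int(a),int(b),int(((A[:,2]==a)&(A[:,3]==b)).sum()),np.round(np.median(res[(A[:,2]==a)&(A[:,3]==b)])*1e3,1)) for a,b in [(1,0),(-1,0),(0,1),(0,-1)]])
    return g
def inboard(g,w):
    c,s=np.cos(g[2]),np.sin(g[2]);d=np.asarray(w)[...,:2]-g[:2]
    return np.stack([d@[c,s],d@[-s,c]],-1)
def layers(P,g):
    b=inboard(g,P[...,:2].reshape(-1,2)).reshape(480,640,2);z=P[...,2]
    k=(abs(b[...,0])<.09)&(abs(b[...,1])<.085)
    for a,e in [(.018,.0255),(.027,.0345),(.036,.0435),(.0465,.06)]:
        m=k&(z>a)&(z<e); q=b[m]*1e3
        if len(q)>20: print(a,len(q),'x 2..98%',np.percentile(q[:,0],[1,99]).round(1),'y',np.percentile(q[:,1],[1,99]).round(1))
E
python3 - <<'E'
from fit import *
im=cv2.imread('pics/top0.png');P=np.load('top0.npy')
g=fitboard(im); layers(P,g); np.save('g.npy',g)
# top slice & inner rails: mask by orange
m=(im[...,2]>190)&(im[...,1]>120)&(im[...,0]<125)
m=m.astype(np.uint8);n,l,s,c=cv2.connectedComponentsWithStats(m);i=1+s[1:,4].argmax()
v,u=np.nonzero(l==i); w=ray('top',u,v,.052); b=inboard(g,w[:,:2])*1e3
print('orange',len(u),cv2.minAreaRect(b.astype(np.float32)),b.min(0),b.max(0))
E
```

```text
Traceback (most recent call last):
  File "fit.py", line 19, in fitboard
    uv=np.array([pix('top',[*q,.011]) for q in w],np.float32)
                 ~~~^^^^^^^^^^^^^^^^^
  File "h.py", line 8, in pix
    c=viewer.camera_info(cam);q=np.array(c['world_to_cam'])@np.r_[p,1]
ValueError: time passes only in moves, steps and waits
```

```bash
sed -i "s/^from rig.*/from rig import bot, viewer, workorder, models\nCI={k:viewer.camera_info(k) for k in ('top','scene')}/; s/c=viewer.camera_info(cam)/c=CI[cam]/" h.py; sed -i "s/c=viewer.camera_info(cam)/c=CI[cam]/" fit.py
python3 - <<'E'
from fit import *
im=cv2.imread('pics/top0.png');P=np.load('top0.npy')
g=fitboard(im); layers(P,g); np.save('g.npy',g)
m=(im[...,2]>190)&(im[...,1]>120)&(im[...,0]<125)
m=m.astype(np.uint8);n,l,s,c=cv2.connectedComponentsWithStats(m);i=1+s[1:,4].argmax()
v,u=np.nonzero(l==i); w=ray('top',u,v,.052); b=inboard(g,w[:,:2])*1e3
print('orange',len(u),cv2.minAreaRect(b.astype(np.float32)),b.min(0),b.max(0))
print(bot.read_state()['time_s'])
E
```

```text
board [ 0.525  -0.1418] yaw deg -3.82 [(1, 0, 7, np.float64(-0.9)), (-1, 0, 6, np.float64(-1.5)), (0, 1, 9, np.float64(-0.3)), (0, -1, 2, np.float64(-4.0))]
0.018 116 x 2..98% [-85.2  83.5] y [-77.3  71.7]
0.027 131 x 2..98% [-77.9  57. ] y [-66.7  51.9]
0.036 164 x 2..98% [-79.9  57.7] y [-64.5  51.6]
0.0465 1633 x 2..98% [-75.8  57.4] y [-60.1  51.3]
orange 1611 ((-14.837825775146484, -17.057743072509766), (115.11385345458984, 102.53941345214844), 4.625347137451172) [-75.05581737 -64.84434357] [40.41051145 38.04498631]
0.9
```

```bash
python3 -m jog '[[0.6,0.366,-0.362,0.114,0,0,21.4],[0.6,0.366,-0.362,0.114,0,0,21.4],[0.6,0.366,-0.362,0.114,0,0,21.4],[0.6,0.366,-0.362,0.114,0,0,21.4],[0.6,0.366,-0.362,0.114,0,0,21.4],[0.6,0.366,-0.362,0.114,0,0,21.4],[0.6,0.366,-0.362,0.114,0,0,21.4],[0.6,0.366,-0.362,0.114,0,0,21.4],[0.6,0.366,-0.362,0.114,0,0,21.4],[0.6,0.366,-0.362,0.114,0,0,21.4],[0.6,0.366,-0.362,0.114,0,0,21.4]]'
```

```text
time_s: 2.28
position: [0.4288, -0.1405, 0.1198]
tcp_rot: [[0.998, -0.066, 0.001], [-0.066, -0.998, -0.001], [0.001, 0.001, -1.0]]
force: [1.0, -0.5, -0.5]
opening: 0.598
grasp_force: 0.0
```

```bash
python3 -m jog '[[0.6,0,0,0.05,0,0,0],[0.6,0,0,0.085,0,0,0],[0.6,0,0,0.088,0,0,0],[0.6,0,0,0.088,0,0,0],[0.6,0.003,0,0.088,0,0,0],[0.6,0.006,0,0.088,0,0,0],[0.6,0.008,0,0.088,0,0,0],[0.6,0.010,0,0.088,0,0,0],[0.6,0.012,0,0.088,0,0,0],[0.6,0.014,0,0.088,0,0,0],[0.6,0.016,0,0.088,0,0,0],[0.6,0.018,0,0.088,0,0,0],[0.6,0.020,0,0.088,0,0,0]]'
```

```text
time_s: 3.9
position: [0.4486, -0.1411, 0.0315]
tcp_rot: [[0.998, -0.066, -0.0], [-0.066, -0.998, 0.0], [-0.0, -0.0, -1.0]]
force: [-1.2, 0.1, 1.0]
opening: 0.598
grasp_force: 0.3
```

```bash
python3 -m jog '[[0.6,0.001,0,0,0,0,0],[0.6,0.002,0,0,0,0,0],[0.6,0.003,0,0,0,0,0],[0.6,0.004,0,0,0,0,0],[0.6,0.005,0,0,0,0,0],[0.6,0.006,0,0,0,0,0],[0.6,0.007,0,0,0,0,0]]'
```

```text
time_s: 4.78
position: [0.4554, -0.1414, 0.0315]
tcp_rot: [[0.998, -0.066, -0.0], [-0.066, -0.998, 0.0], [-0.0, -0.0, -1.0]]
force: [-0.8, 0.8, -0.0]
opening: 0.599
grasp_force: 0.5
```

```bash
python3 -m jog '[[0.6,0.001,0,0,0,0,0],[0.6,0.0015,0,0,0,0,0],[0.6,0.002,0,0,0,0,0]]'; python3 -m jog '[[0.6,0.0005,0,0,0,0,0],[0.6,0.001,0,0,0,0,0]]'
```

```text
time_s: 5.15
position: [0.4572, -0.1415, 0.0315]
tcp_rot: [[0.998, -0.066, -0.001], [-0.066, -0.998, 0.0], [-0.001, -0.0, -1.0]]
force: [-2.6, -0.1, -0.1]
opening: 0.602
grasp_force: 1.0
time_s: 5.4
position: [0.4574, -0.1414, 0.0314]
tcp_rot: [[0.998, -0.066, -0.002], [-0.066, -0.998, 0.001], [-0.002, -0.001, -1.0]]
force: [-5.0, -1.4, 0.1]
opening: 0.599
grasp_force: 2.3
```

```bash
python3 -m jog '[[0.6,-0.004,0,0,0,0,0],[0.6,-0.008,0,0,0,0,0],[0.6,-0.01,0,-0.05,0,0,0],[0.6,0.0,0.04,-0.09,0,0,-10],[0.6,0.0634,0.084,-0.09,0,0,-90],[0.6,0.0634,0.084,-0.09,0,0,-90],[0.6,0.0634,0.084,-0.09,0,0,-90],[0.6,0.0634,0.084,-0.09,0,0,-90],[0.6,0.0634,0.084,-0.09,0,0,-90],[0.6,0.0634,0.084,-0.09,0,0,-90],[0.6,0.0634,0.084,-0.09,0,0,-90],[0.6,0.0634,0.084,-0.09,0,0,-90],[0.6,0.0634,0.084,-0.09,0,0,-90],[0.6,0.0634,0.084,-0.09,0,0,-90]]'
```

```text
time_s: 7.15
position: [0.5163, -0.2297, 0.1216]
tcp_rot: [[0.067, 0.998, 0.0], [0.998, -0.067, -0.0], [-0.0, 0.0, -1.0]]
force: [0.2, -0.9, -0.2]
opening: 0.598
grasp_force: 0.0
```

```bash
python3 -m jog '[[0.6,0,0,0.05,0,0,0],[0.6,0,0,0.085,0,0,0],[0.6,0,0,0.09,0,0,0],[0.6,0,0,0.09,0,0,0],[0.6,0.004,0,0.09,0,0,0],[0.6,0.007,0,0.09,0,0,0],[0.6,0.009,0,0.09,0,0,0],[0.6,0.011,0,0.09,0,0,0],[0.6,0.013,0,0.09,0,0,0],[0.6,0.015,0,0.09,0,0,0],[0.6,0.017,0,0.09,0,0,0],[0.6,0.019,0,0.09,0,0,0],[0.6,0.021,0,0.09,0,0,0]]'; python3 -m jog '[[0.6,0.001,0,0,0,0,0],[0.6,0.002,0,0,0,0,0],[0.6,0.003,0,0,0,0,0],[0.6,0.004,0,0,0,0,0]]'
```

```text
time_s: 8.78
position: [0.5176, -0.2087, 0.0316]
tcp_rot: [[0.066, 0.998, 0.0], [0.998, -0.066, -0.0], [-0.0, 0.0, -1.0]]
force: [0.6, -0.6, 0.7]
opening: 0.601
grasp_force: 0.3
time_s: 9.28
position: [0.5178, -0.2047, 0.0316]
tcp_rot: [[0.066, 0.998, 0.0], [0.998, -0.066, -0.0], [-0.0, 0.0, -1.0]]
force: [0.8, -1.1, 0.4]
opening: 0.598
grasp_force: 0.5
```

Centre is now at board y ≈ -62.5, so 2–3 mm remain.

```bash
python3 -m jog '[[0.6,0.001,0,0,0,0,0],[0.6,0.0015,0,0,0,0,0]]'; python3 -m jog '[[0.6,0.0005,0,0,0,0,0],[0.6,0.001,0,0,0,0,0]]';  python3 -m jog '[[0.6,0.0005,0,0,0,0,0]]'
```

```text
time_s: 9.52
position: [0.5179, -0.2032, 0.0316]
tcp_rot: [[0.066, 0.998, -0.0], [0.998, -0.066, -0.0], [-0.0, -0.0, -1.0]]
force: [-0.1, -1.0, 0.5]
opening: 0.601
grasp_force: 0.5
time_s: 9.78
position: [0.518, -0.2022, 0.0315]
tcp_rot: [[0.066, 0.998, -0.0], [0.998, -0.066, 0.0], [0.0, -0.0, -1.0]]
force: [-0.5, -0.2, -0.1]
opening: 0.597
grasp_force: 0.5
time_s: 9.9
position: [0.518, -0.2017, 0.0316]
tcp_rot: [[0.066, 0.998, 0.0], [0.998, -0.066, -0.0], [-0.0, 0.0, -1.0]]
force: [-0.1, -0.5, 0.5]
opening: 0.602
grasp_force: 0.5
```

```bash
python3 -m jog '[[0.6,0.0005,0,0,0,0,0],[0.6,0.001,0,0,0,0,0]]';  python3 -m jog '[[0.6,0.0005,0,0,0,0,0]]'; python3 -m jog '[[0.6,0.0005,0,0,0,0,0]]'
```

```text
time_s: 10.15
position: [0.5181, -0.2007, 0.0316]
tcp_rot: [[0.066, 0.998, -0.0], [0.998, -0.066, -0.0], [-0.0, -0.0, -1.0]]
force: [-0.8, -1.1, 0.5]
opening: 0.601
grasp_force: 0.5
time_s: 10.28
position: [0.5181, -0.2002, 0.0315]
tcp_rot: [[0.066, 0.998, -0.0], [0.998, -0.066, 0.0], [0.0, -0.0, -1.0]]
force: [-0.4, -1.9, 0.1]
opening: 0.601
grasp_force: 0.5
time_s: 10.4
position: [0.5182, -0.1998, 0.0316]
tcp_rot: [[0.066, 0.998, 0.0], [0.998, -0.066, -0.0], [-0.0, 0.0, -1.0]]
force: [-0.0, -1.5, -0.1]
opening: 0.602
grasp_force: 0.7
```

```bash
python3 -m jog '[[0.6,0.0005,0,0,0,0,0]]';  python3 -m jog '[[0.6,0.0005,0,0,0,0,0]]'; python3 -m jog '[[0.6,0.0005,0,0,0,0,0]]'
```

```text
time_s: 10.52
position: [0.5182, -0.1993, 0.0316]
tcp_rot: [[0.066, 0.998, -0.0], [0.998, -0.066, -0.0], [-0.0, -0.0, -1.0]]
force: [-0.9, -1.3, 0.4]
opening: 0.595
grasp_force: 0.8
time_s: 10.65
position: [0.5182, -0.1988, 0.0316]
tcp_rot: [[0.066, 0.998, -0.0], [0.998, -0.066, -0.0], [-0.0, -0.0, -1.0]]
force: [-1.0, -1.6, -0.1]
opening: 0.602
grasp_force: 0.8
time_s: 10.78
position: [0.5182, -0.1982, 0.0316]
tcp_rot: [[0.066, 0.998, -0.0], [0.998, -0.066, -0.0], [-0.0, -0.0, -1.0]]
force: [-0.4, -1.1, -0.5]
opening: 0.599
grasp_force: 0.8
```

```bash
python3 -m jog '[[0.6,-0.005,0,0,0,0,0],[0.6,-0.01,0,0,0,0,0],[0.6,-0.012,0,-0.06,0,0,0],[0.6,0.0,0,-0.12,0,0,0],[1,0.349,-0.026,-0.15,0,0,57.9],[1,0.349,-0.026,-0.15,0,0,57.9],[1,0.349,-0.026,-0.15,0,0,57.9],[1,0.349,-0.026,-0.15,0,0,57.9],[1,0.349,-0.026,-0.15,0,0,57.9],[1,0.349,-0.026,-0.15,0,0,57.9],[1,0.349,-0.026,-0.15,0,0,57.9],[1,0.349,-0.026,-0.15,0,0,57.9],[1,0.349,-0.026,-0.15,0,0,57.9]]'
python3 - <<'E'
from fit import *
im,d=viewer.capture('top');P=cloud('top',d);cv2.imwrite('pics/top1.png',im);np.save('top1.npy',P)
g=fitboard(im); layers(P,g)
s,d2=viewer.capture('scene');cv2.imwrite('pics/scene1.png',s);np.save('scene1.npy',cloud('scene',d2))
cr=cv2.resize(im[180:280,325:435],None,fx=6,fy=6,interpolation=cv2.INTER_CUBIC); cv2.imwrite('pics/crop1.png',cr)
E
```

```text
time_s: 12.4
position: [0.5153, 0.1503, 0.1813]
tcp_rot: [[0.881, 0.473, -0.001], [0.473, -0.881, -0.0], [-0.001, -0.0, -1.0]]
force: [-0.1, 0.7, 0.2]
opening: 1.003
grasp_force: 0.0
board [ 0.5257 -0.141 ] yaw deg -3.62 [(1, 0, 8, np.float64(-1.1)), (-1, 0, 22, np.float64(-0.4)), (0, 1, 25, np.float64(-0.5)), (0, -1, 11, np.float64(-2.5))]
0.018 35 x 2..98% [-87.4  86.8] y [-82.3  78.7]
0.027 24 x 2..98% [-63.3  57.8] y [-49.1  51.7]
0.036 88 x 2..98% [-65.5  57.5] y [-46.1  50.6]
0.0465 1595 x 2..98% [-62.4  57.1] y [-48.1  50.7]
```

View pics/crop1.png

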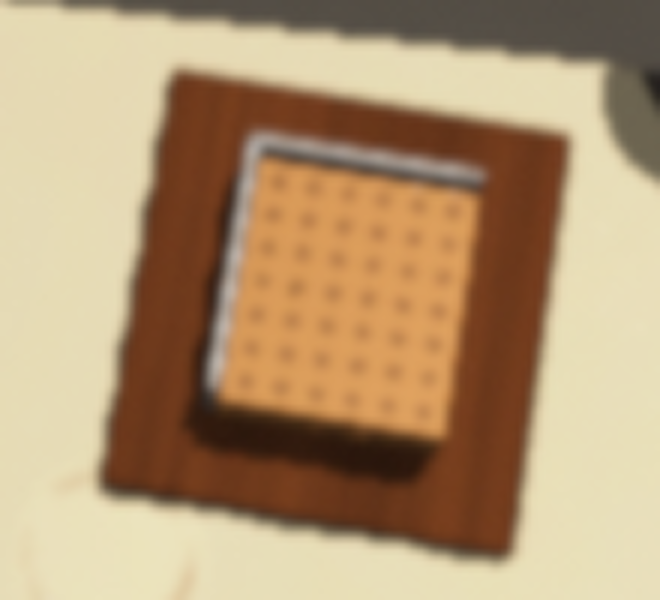

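The stack is flush on the left rail, but a dark band about 2 px wide remains at the upper rail. I'll measure both gaps.

```bash
cat > prof.py <<'E'
from fit import *
import sys
im=cv2.imread(sys.argv[1]);g=np.array([.5254,-.1412,np.deg2rad(-3.7)])
c,s=np.cos(g[2]),np.sin(g[2])
def prof(axis,o,t):
    r=[]
    for a in o:
        v=[]
        for b in t:
            q=(a,b) if axis==0 else (b,a)
            w=(g[0]+c*q[0]-s*q[1],g[1]+s*q[0]+c*q[1],.051)
            v.append(pix('top',w))
        v=np.array(v,np.float32)
        r.append(cv2.remap(im,v[None,:,0],v[None,:,1],cv2.INTER_LINEAR)[0].mean(0).astype(int))
    return r
for nm,ax,o,t in [('+x',0,np.arange(.040,.062,.002),np.linspace(-.03,.03,25)),('+y',1,np.arange(.036,.056,.002),np.linspace(-.04,.03,25)),
   ('-x',0,np.arange(-.070,-.05,.002),np.linspace(-.03,.03,25)),('-y',1,np.arange(-.060,-.04,.002),np.linspace(-.04,.03,25))]:
    print(nm,[(int(round(a*1e3)),*map(int,v)) for a,v in zip(o,prof(ax,o,t))])
E
python3 prof.py pics/top1.png
```

```text
+x [(40, 84, 146, 207), (42, 85, 147, 208), (44, 85, 147, 207), (46, 82, 138, 195), (48, 74, 119, 167), (50, 69, 97, 131), (52, 78, 92, 110), (54, 102, 111, 121), (56, 125, 134, 146), (58, 128, 139, 156), (60, 107, 122, 147)]
+y [(36, 83, 143, 204), (38, 84, 145, 206), (40, 86, 148, 210), (42, 90, 150, 209), (44, 101, 150, 201), (46, 123, 154, 190), (48, 143, 160, 180), (50, 140, 151, 163), (52, 108, 117, 129), (54, 63, 73, 90), (56, 32, 46, 74)]
-x [(-70, 13, 26, 47), (-68, 15, 30, 52), (-66, 19, 38, 63), (-64, 27, 52, 82), (-62, 41, 76, 116), (-60, 60, 108, 159), (-58, 77, 135, 193), (-56, 86, 149, 209), (-54, 88, 151, 212), (-52, 88, 149, 210), (-50, 87, 149, 209)]
-y [(-60, 28, 58, 112), (-58, 28, 60, 115), (-56, 29, 61, 118), (-54, 31, 64, 120), (-52, 38, 75, 131), (-50, 53, 98, 156), (-48, 71, 127, 187), (-46, 85, 147, 209), (-44, 90, 154, 216), (-42, 90, 153, 214)]
```

Run:
```python
import cv2
s=cv2.imread('pics/scene1.png'); cv2.imwrite('pics/scene1c.png',cv2.resize(s[180:300,300:460],None,fx=5,fy=5,interpolation=cv2.INTER_CUBIC))
```

```text
(no output)
```

View pics/scene1c.png

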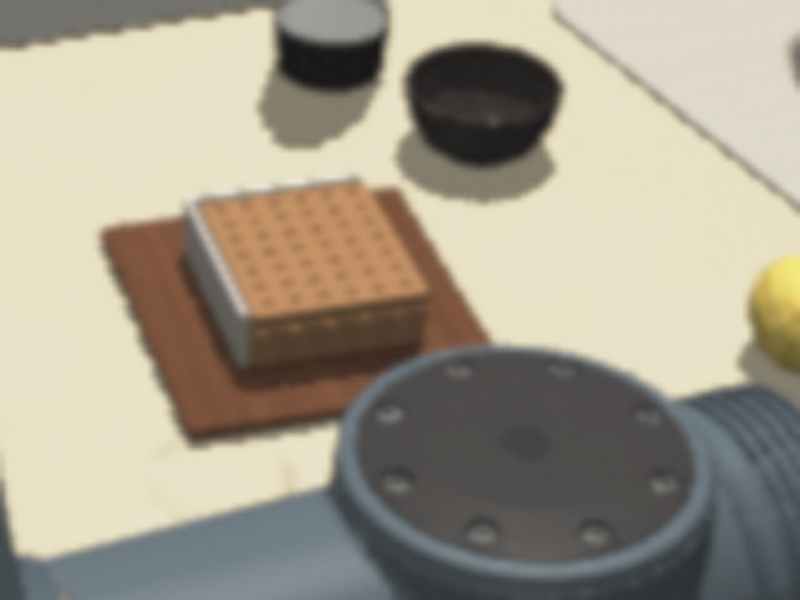

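The scene view shows four flush slices against the left rail (about px 215,270 in the crop). The profiles give about 5 mm left to the +x rail, so I'll tap again in x.

```bash
python3 -m jog '[[0.5,-0.202,0.223,0.061,0,0,31.9],[0.5,-0.202,0.223,0.061,0,0,31.9],[0.5,-0.202,0.223,0.061,0,0,31.9],[0.5,-0.202,0.223,0.061,0,0,31.9],[0.5,-0.202,0.223,0.061,0,0,31.9],[0.5,-0.202,0.223,0.061,0,0,31.9],[0.5,-0.202,0.223,0.061,0,0,31.9],[0.5,-0.202,0.223,0.061,0,0,31.9],[0.5,-0.202,0.223,0.061,0,0,31.9]]'
```

```text
time_s: 13.62
position: [0.4435, -0.1393, 0.1208]
tcp_rot: [[0.998, -0.06, 0.0], [-0.06, -0.998, -0.0], [0.0, 0.0, -1.0]]
force: [-0.8, 0.2, 0.2]
opening: 0.503
grasp_force: 0.0
```

```bash
python3 -m jog '[[0.5,0,0,0.05,0,0,0],[0.5,0,0,0.085,0,0,0],[0.5,0,0,0.088,0,0,0],[0.5,0,0,0.088,0,0,0],[0.5,0.003,0,0.088,0,0,0],[0.5,0.006,0,0.088,0,0,0],[0.5,0.008,0,0.088,0,0,0],[0.5,0.010,0,0.088,0,0,0],[0.5,0.012,0,0.088,0,0,0]]'; python3 -m jog '[[0.5,0.001,0,0,0,0,0],[0.5,0.002,0,0,0,0,0]]'; python3 -m jog '[[0.5,0.001,0,0,0,0,0]]';python3 -m jog '[[0.5,0.001,0,0,0,0,0]]'
```

```text
time_s: 14.75
position: [0.455, -0.1411, 0.0326]
tcp_rot: [[0.998, -0.062, -0.001], [-0.062, -0.998, 0.0], [-0.001, -0.0, -1.0]]
force: [-0.6, 0.3, -0.0]
opening: 0.502
grasp_force: 0.4
time_s: 15.0
position: [0.4569, -0.1412, 0.0325]
tcp_rot: [[0.998, -0.062, -0.001], [-0.062, -0.998, 0.0], [-0.001, -0.0, -1.0]]
force: [-1.1, -0.6, 0.5]
opening: 0.5
grasp_force: 0.6
time_s: 15.12
position: [0.4581, -0.1413, 0.0325]
tcp_rot: [[0.998, -0.062, -0.0], [-0.062, -0.998, 0.0], [-0.0, -0.0, -1.0]]
force: [-1.1, -0.7, 1.8]
opening: 0.501
grasp_force: 0.5
time_s: 15.25
position: [0.4592, -0.1413, 0.0325]
tcp_rot: [[0.998, -0.062, -0.0], [-0.062, -0.998, 0.0], [-0.0, -0.0, -1.0]]
force: [-0.9, -0.6, -0.5]
opening: 0.5
grasp_force: 0.4
```

Moving freely past the earlier stop; continuing.

```bash
for i in 1 ; do python3 -m jog '[[0.5,0.001,0,0,0,0,0]]' | grep -E "pos|force: \["; python3 -m jog '[[0.5,0.001,0,0,0,0,0]]'| grep -E "pos|force: \["; python3 -m jog '[[0.5,0.0005,0,0,0,0,0]]'| grep -E "pos|force: \["; python3 -m jog '[[0.5,0.0005,0,0,0,0,0]]'| grep -E "pos|force: \["; done
```

```text
position: [0.4601, -0.1414, 0.0325]
force: [-0.6, -0.0, -0.1]
position: [0.4612, -0.1415, 0.0325]
force: [-0.8, 0.3, 0.7]
position: [0.4614, -0.1415, 0.0325]
force: [-2.5, -2.0, 0.2]
position: [0.4614, -0.1415, 0.0324]
force: [-3.2, -1.9, 0.7]
```

```bash
python3 -m jog '[[0.5,0.001,0,0,0,0,0],[0.5,0.001,0,0,0,0,0]]' | grep -E "pos|force: \["
python3 -m jog '[[0.5,-0.004,0,0,0,0,0],[0.5,-0.008,0,0,0,0,0],[0.5,-0.01,0,-0.06,0,0,0],[0.5,0.0,0,-0.09,0,0,0],[1,0.035,-0.295,-0.148,0,0,-31.9],[1,0.035,-0.295,-0.148,0,0,-31.9],[1,0.035,-0.295,-0.148,0,0,-31.9],[1,0.035,-0.295,-0.148,0,0,-31.9],[1,0.035,-0.295,-0.148,0,0,-31.9],[1,0.035,-0.295,-0.148,0,0,-31.9],[1,0.035,-0.295,-0.148,0,0,-31.9],[1,0.035,-0.295,-0.148,0,0,-31.9],[1,0.035,-0.295,-0.148,0,0,-31.9]]'
python3 - <<'E'
from fit import *
im,d=viewer.capture('top');P=cloud('top',d);cv2.imwrite('pics/top2.png',im);np.save('top2.npy',P)
g=fitboard(im); layers(P,g)
s,d2=viewer.capture('scene');cv2.imwrite('pics/scene2.png',s);np.save('scene2.npy',cloud('scene',d2))
a=cv2.resize(im[190:270,340:430],None,fx=6,fy=6,interpolation=cv2.INTER_CUBIC)
cv2.imwrite('pics/crop2.png',a)
E
python3 prof.py pics/top2.png
```

```text
position: [0.4615, -0.1414, 0.0324]
force: [-6.1, -2.5, 1.1]
time_s: 17.62
position: [0.5163, 0.1492, 0.1802]
tcp_rot: [[0.881, 0.473, -0.001], [0.473, -0.881, -0.0], [-0.001, -0.0, -1.0]]
force: [-0.2, -0.0, -0.5]
opening: 0.994
grasp_force: 0.0
board [ 0.5259 -0.1411] yaw deg -3.75 [(1, 0, 4, np.float64(-1.2)), (-1, 0, 22, np.float64(-0.2)), (0, 1, 26, np.float64(-0.4)), (0, -1, 10, np.float64(-2.1))]
0.018 62 x 2..98% [-80.2  86.9] y [-71.  81.]
0.027 40 x 2..98% [-57.5  -4.3] y [-47.4  51.8]
0.036 52 x 2..98% [-57.2  57.9] y [-46.8  50.5]
0.0465 1578 x 2..98% [-55.4  57.1] y [-47.8  50.7]
+x [(40, 89, 153, 215), (42, 87, 150, 212), (44, 85, 146, 207), (46, 84, 145, 206), (48, 85, 147, 207), (50, 89, 150, 209), (52, 98, 152, 207), (54, 113, 154, 198), (56, 129, 156, 188), (58, 128, 147, 173), (60, 107, 124, 153)]
+y [(36, 83, 144, 205), (38, 84, 145, 206), (40, 86, 149, 210), (42, 90, 150, 209), (44, 100, 149, 201), (46, 122, 153, 189), (48, 143, 159, 180), (50, 141, 151, 163), (52, 108, 117, 128), (54, 63, 73, 90), (56, 32, 46, 74)]
-x [(-70, 12, 24, 45), (-68, 12, 23, 42), (-66, 12, 24, 42), (-64, 14, 26, 45), (-62, 15, 30, 49), (-60, 17, 34, 54), (-58, 23, 44, 69), (-56, 36, 67, 103), (-54, 55, 100, 148), (-52, 74, 130, 187), (-50, 85, 147, 207)]
-y [(-60, 28, 58, 112), (-58, 28, 60, 115), (-56, 30, 61, 118), (-54, 31, 64, 120), (-52, 38, 75, 131), (-50, 53, 99, 157), (-48, 72, 127, 187), (-46, 86, 148, 209), (-44, 91, 155, 216), (-42, 90, 153, 214)]
```

View pics/crop2.png

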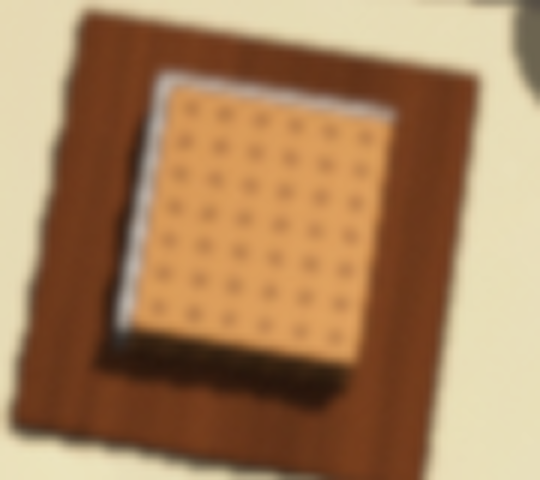

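The stack now lies against both rails: no dark band is left, and the near edge sits at about -56 mm. Now I'll grasp the cover by its bar.

```bash
python3 -m jog '[[0.6,0.0006,-0.0029,0.06,0,0,0],[0.6,0.0006,-0.0029,0.09,0,0,0],[0.6,0.0006,-0.0029,0.1,0,0,0],[0.6,0.0006,-0.0029,0.107,0,0,0],[0.6,0.0006,-0.0029,0.107,0,0,0],[0,0.0006,-0.0029,0.107,0,0,0],[0,0.0006,-0.0029,0.107,0,0,0],[0,0.0006,-0.0029,0.107,0,0,0],[0,0.0006,-0.0029,0.107,0,0,0],[0,0.0006,-0.0029,0.107,0,0,0],[0,0.0006,-0.0029,0.107,0,0,0],[0,0.0006,-0.0029,0.107,0,0,0]]'
```

```text
time_s: 19.23
position: [0.5157, 0.1534, 0.0737]
tcp_rot: [[0.88, 0.474, 0.0], [0.474, -0.88, 0.0], [0.0, 0.0, -1.0]]
force: [-0.9, -0.2, 2.6]
opening: 0.205
grasp_force: 30.0
```

```bash
python3 -m jog '[[0,0,0,-0.03,0,0,0],[0,0,0,-0.07,0,0,0],[0,0,0,-0.1,0,0,0],[0,-0.03,0.06,-0.1,0,0,7],[0,-0.06,0.12,-0.1,0,0,14],[0,-0.09,0.18,-0.1,0,0,22],[0,-0.12,0.24,-0.1,0,0,29],[0,-0.1303,0.264,-0.1,0,0,32],[0,-0.1303,0.264,-0.1,0,0,32],[0,-0.1303,0.264,-0.1,0,0,32],[0,-0.1303,0.264,-0.1,0,0,32]]'
python3 - <<'E'
from fit import *
for c in ['top','scene']:
    im,d=viewer.capture(c);P=cloud(c,d);cv2.imwrite(f'pics/{c}3.png',im);np.save(f'{c}3.npy',P)
    for t in ['cover','cover_handle']: print(c,t,[(np.round(r['xyz'],4).tolist(),round(r['p'],2)) for r in models.tip_of(c,t)])
    m=(abs(P[...,0]-.526)<.11)&(abs(P[...,1]+.141)<.11)&(P[...,2]>.145)&(P[...,2]<.166)
    n,l,s,ce=cv2.connectedComponentsWithStats(m.astype(np.uint8)); q=P[l==1+s[1:,4].argmax()]
    print(c,len(q),cv2.minAreaRect(q[:,:2].astype(np.float32)*1000),np.median(q[:,2]))
print(bot.read_state()['time_s'])
E
```

```text
time_s: 20.6
position: [0.5255, -0.1392, 0.173]
tcp_rot: [[0.998, -0.062, -0.002], [-0.062, -0.998, 0.001], [-0.002, -0.001, -1.0]]
force: [-0.2, -0.3, -4.1]
opening: 0.201
grasp_force: 30.0
top cover [([0.5255, -0.1373, 0.0962], 0.58)]
top cover_handle [([0.5255, -0.1408, 0.1689], 0.63)]
top 640 ((485.962646484375, -165.16775512695312), (73.64794158935547, 68.1529769897461), 86.12059020996094) 0.15764273168290865
scene cover [([0.5258, -0.1394, 0.1027], 0.73)]
scene cover_handle [([0.5285, -0.141, 0.1721], 0.77)]
scene 1339 ((524.9995727539062, -139.62289428710938), (126.07078552246094, 146.5354766845703), 86.33635711669922) 0.15794684009452176
20.9
```

View pics/top3.png

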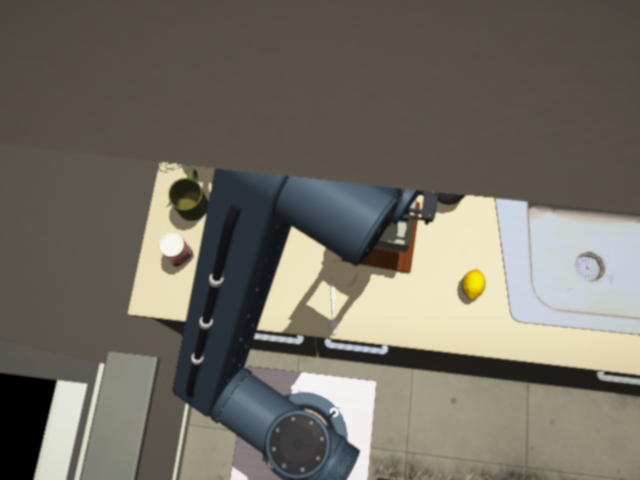

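View pics/scene3.png

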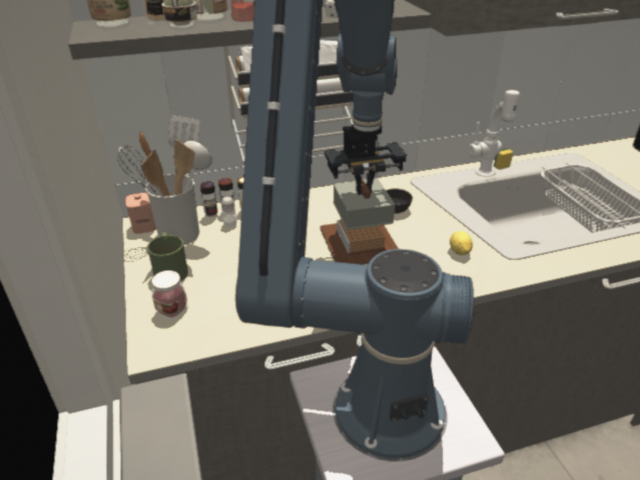

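The top view shows the cover (395,240) held mostly behind the wrist. The scene view shows it level at (363,200), right over the stack at (360,235). I'll cross-check the centring with the scene camera's own data.

Run:
```python
from h import *
for f,zs in [('scene2',(.046,.056)),('top2',(.046,.056)),('scene3',(.152,.163))]:
    P=np.load(f+'.npy')
    m=(abs(P[...,0]-.526)<.11)&(abs(P[...,1]+.141)<.11)&(P[...,2]>zs[0])&(P[...,2]<zs[1])
    n,l,s,ce=cv2.connectedComponentsWithStats(m.astype(np.uint8)); q=P[l==1+s[1:,4].argmax()]
    a=np.deg2rad(-3.7);R=np.array([[np.cos(a),np.sin(a)],[-np.sin(a),np.cos(a)]])
    b=(q[:,:2]-[.526,-.141])@R.T*1e3
    print(f,len(q),np.percentile(b,[1,99],axis=0).round(1).tolist(),cv2.minAreaRect(q[:,:2].astype(np.float32)*1000))
print(bot.read_state()['position'])
```

```text
scene2 941 [[-56.9, -44.9], [58.5, 54.0]] ((528.3868408203125, -137.6969451904297), (103.3933334350586, 121.35729217529297), 85.8730697631836)
top2 1517 [[-55.4, -48.1], [57.2, 50.8]] ((526.1875610351562, -139.82667541503906), (101.0792236328125, 117.7022705078125), 86.24288177490234)
scene3 1171 [[-71.7, -59.3], [65.5, 63.0]] ((525.087890625, -139.48489379882812), (125.49685668945312, 145.06483459472656), 85.25747680664062)
[ 0.52636362 -0.14014575  0.17361837]
```

```bash
python3 -m jog '[[0,0.003,-0.0004,0.015,0,0,0],[0,0.003,-0.0004,0.03,0,0,0],[0,0.003,-0.0004,0.036,0,0,0],[0,0.003,-0.0004,0.04,0,0,0],[0,0.003,-0.0004,0.045,0,0,0],[0,0.003,-0.0004,0.05,0,0,0],[0,0.003,-0.0004,0.055,0,0,0]]'; python3 -m jog '[[0,0,0,0.005,0,0,0],[0,0,0,0.01,0,0,0],[0,0,0,0.015,0,0,0],[0,0,0,0.02,0,0,0],[0,0,0,0.025,0,0,0]]'
```

```text
time_s: 21.78
position: [0.5294, -0.1407, 0.1184]
tcp_rot: [[0.998, -0.064, 0.0], [-0.064, -0.998, -0.0], [0.0, 0.0, -1.0]]
force: [-0.7, 0.4, -3.2]
opening: 0.205
grasp_force: 30.0
time_s: 22.4
position: [0.5294, -0.1406, 0.0932]
tcp_rot: [[0.998, -0.064, 0.0], [-0.064, -0.998, -0.0], [0.0, 0.0, -1.0]]
force: [0.2, 0.2, -4.1]
opening: 0.202
grasp_force: 30.0
```

No contact on the way in; 8.5 mm to go.

```bash
python3 -m jog '[[0,0,0,0.003,0,0,0],[0,0,0,0.006,0,0,0],[0,0,0,0.008,0,0,0]]'; python3 -m jog '[[0,0,0,0.0005,0,0,0],[0,0,0,0.001,0,0,0]]'
```

```text
time_s: 22.78
position: [0.5293, -0.1406, 0.0854]
tcp_rot: [[0.998, -0.064, 0.0], [-0.064, -0.998, 0.0], [0.0, -0.0, -1.0]]
force: [0.1, 0.7, -2.7]
opening: 0.202
grasp_force: 30.0
time_s: 23.02
position: [0.5293, -0.1405, 0.0848]
tcp_rot: [[0.998, -0.064, 0.0], [-0.064, -0.998, 0.0], [0.0, -0.0, -1.0]]
force: [-0.2, 1.3, 0.3]
opening: 0.201
grasp_force: 30.0
```

Seated at the expected height with contact force. Releasing and retreating, then checking.

```bash
python3 -m jog '[[0.45,0,0,0,0,0,0],[0.45,0,0,0,0,0,0],[0.45,0,0,0,0,0,0],[0.45,0,0,-0.03,0,0,0],[0.45,0,0,-0.09,0,0,0],[0.45,0,0,-0.12,0,0,0],[0.45,-0.05,-0.25,-0.12,0,0,0],[0.45,-0.05,-0.25,-0.12,0,0,0],[0.45,-0.05,-0.25,-0.12,0,0,0],[0.45,-0.05,-0.25,-0.12,0,0,0],[0.45,-0.05,-0.25,-0.12,0,0,0],[0.45,-0.05,-0.25,-0.12,0,0,0]]'
python3 - <<'E'
from fit import *
ims=[]
for c in ['top','scene']:
    im,d=viewer.capture(c);P=cloud(c,d);ims.append(im)
    m=(abs(P[...,0]-.526)<.11)&(abs(P[...,1]+.141)<.11)&(P[...,2]>.063)&(P[...,2]<.077)
    n,l,s,ce=cv2.connectedComponentsWithStats(m.astype(np.uint8)); q=P[l==1+s[1:,4].argmax()]
    A=np.c_[q[:,:2]-q[:,:2].mean(0),np.ones(len(q))];pl=np.linalg.lstsq(A,q[:,2],rcond=None)[0]
    print(c,cv2.minAreaRect(q[:,:2].astype(np.float32)*1000),'tilt',pl[:2].round(3),'z',pl[2].round(4))
    if c=='top': fitboard(im)
a=cv2.resize(ims[0][180:280,330:430],(400,400),interpolation=cv2.INTER_CUBIC);b=cv2.resize(ims[1][180:280,310:410],(400,400),interpolation=cv2.INTER_CUBIC)
cv2.imwrite('pics/end.png',np.hstack([a,b]))
E
```

```text
time_s: 24.52
position: [0.4954, 0.1123, 0.2047]
tcp_rot: [[0.998, -0.062, 0.001], [-0.062, -0.998, -0.001], [0.001, 0.0, -1.0]]
force: [0.7, -0.2, 0.3]
opening: 0.448
grasp_force: 0.0
top ((527.5540771484375, -143.4013214111328), (123.72093200683594, 140.63650512695312), 86.32921600341797) tilt [-0.001 -0.004] z 0.0696
board [ 0.5259 -0.1411] yaw deg -3.71 [(1, 0, 2, np.float64(-1.5)), (-1, 0, 20, np.float64(-0.0)), (0, 1, 20, np.float64(-0.7)), (0, -1, 10, np.float64(-2.4))]
scene ((527.867919921875, -141.05320739746094), (126.0225830078125, 147.067138671875), 86.48809051513672) tilt [ 0.003 -0.004] z 0.0694
```

View pics/end.png

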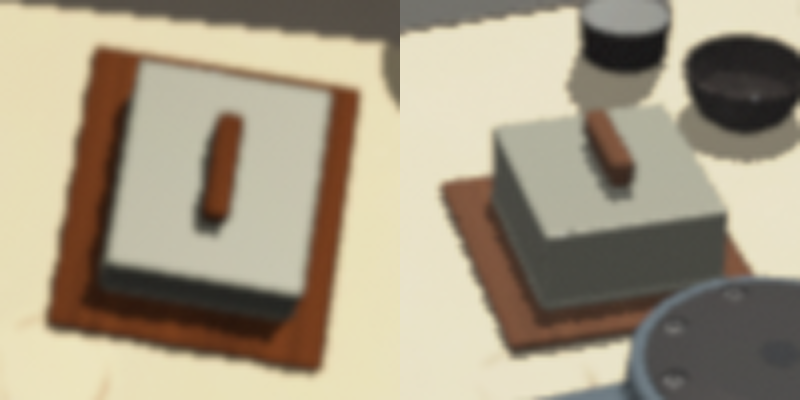

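The end pictures show the cover level, with its top at 69.5 mm where 70 is expected. It is centred within about 3 mm, its rim is down on the board, and the gripper is clear.

```bash
python3 -c "
from rig import workorder
print(workorder.hand_in())"
```

```text
the job is handed in; nothing more can be done
None
```

The crispbread stack lies flush against both rails, the cover is seated over it with its rim down on the board and released, and the job was handed in at about 25 s; no verdict came back.

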